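# Return the reagent bottles to their test kits

## Task

The food testing is finished: put the four reagent dropper bottles away, each standing upright in the empty well of the kit tray that has its colour. Set them down gently rather than dropping them in, and leave the two black-capped sample vials standing where they are.

Things in the scene. Friction and masses are not known exactly. Their poses are not given: they have to be found in the camera images.
- reagent_magenta: Loose reagent dropper bottle of the magenta kit, standing upright: white round body 36 mm in diameter and 66 mm tall with a magenta label band, then a shoulder and a magenta ribbed cap (25 mm wide, tapering to a point); 98 mm tall in all, about 75 g. It is round, so its yaw means nothing. Origin: centre of its underside; z up through the cap.
- reagent_orange: Loose reagent dropper bottle of the orange kit, standing upright: white round body 36 mm in diameter and 66 mm tall with an orange label band, then a shoulder and an orange ribbed cap (25 mm wide, tapering to a point); 98 mm tall in all, about 75 g. It is round, so its yaw means nothing. Origin: centre of its underside; z up through the cap.
- reagent_blue: Loose reagent dropper bottle of the blue kit, standing upright: white round body 36 mm in diameter and 66 mm tall with a blue label band, then a shoulder and a blue ribbed cap (25 mm wide, tapering to a point); 98 mm tall in all, about 75 g. It is round, so its yaw means nothing. Origin: centre of its underside; z up through the cap.
- reagent_green: Loose reagent dropper bottle of the green kit, standing upright: white round body 36 mm in diameter and 66 mm tall with a green label band, then a shoulder and a green ribbed cap (25 mm wide, tapering to a point); 98 mm tall in all, about 75 g. It is round, so its yaw means nothing. Origin: centre of its underside; z up through the cap.
- kit_magenta: Magenta test's kit tray, fixed: white, 140 x 90 mm, magenta stripes, walls 32 mm high, grey foam 28 mm high with one empty square well, 52 x 52 mm, edged in magenta, its dark floor 6 mm above the table: the bottle's nest. Origin: at table height below the well's centre. x: along the tray (walls at x -44 and +96, y -45 and +45 mm), over a cuvette (35 mm high) to a card with five shades of magenta; z up.
- kit_orange: Orange test's kit tray, fixed: white, 140 x 90 mm, orange stripes, walls 32 mm high, grey foam 28 mm high with one empty square well, 52 x 52 mm, edged in orange, its dark floor 6 mm above the table: the bottle's nest. Origin: at table height below the well's centre. x: along the tray (walls at x -44 and +96, y -45 and +45 mm), over a cuvette (35 mm high) to a card with five shades of orange; z up.
- kit_blue: Blue test's kit tray, fixed: white, 140 x 90 mm, blue stripes, walls 32 mm high, grey foam 28 mm high with one empty square well, 52 x 52 mm, edged in blue, its dark floor 6 mm above the table: the bottle's nest. Origin: at table height below the well's centre. x: along the tray (walls at x -44 and +96, y -45 and +45 mm), over a cuvette (35 mm high) to a card with five shades of blue; z up.
- kit_green: Green test's kit tray, fixed: white, 140 x 90 mm, green stripes, walls 32 mm high, grey foam 28 mm high with one empty square well, 52 x 52 mm, edged in green, its dark floor 6 mm above the table: the bottle's nest. Origin: at table height below the well's centre. x: along the tray (walls at x -44 and +96, y -45 and +45 mm), over a cuvette (35 mm high) to a card with five shades of green; z up.
- vial_a: Sample vial, a bystander, loose: clear glass 28 mm in diameter with a paper label, a bit of brown food inside and a black cap 30 mm wide; 92 mm tall, standing upright. Origin: centre of its underside; z up.
- vial_b: Sample vial, a bystander, loose: clear glass 28 mm in diameter with a paper label, a bit of brown food inside and a black cap 30 mm wide; 92 mm tall, standing upright. Origin: centre of its underside; z up.

How it is judged:
At the end, for the whole second after the job is handed in: Each of the four reagent bottles stands upright (within 0.15 rad) and at rest in the well of the tray of its own colour: within 14 mm of the well's centre, its underside within 5 mm of the well's floor. Both sample vials still stand upright within 20 mm of where they were (horizontal distance between reagent_magenta and kit_magenta below 0.014 m and z of reagent_magenta in the frame of kit_magenta below 0.011 m and angle between each of reagent_magenta, reagent_orange, reagent_blue, reagent_green's own z axis and vertical below 0.15 rad and linear speed of each of reagent_magenta, reagent_orange, reagent_blue, reagent_green below 0.02 m/s and horizontal distance between reagent_orange and kit_orange below 0.014 m and z of reagent_orange in the frame of kit_orange below 0.011 m and horizontal distance between reagent_blue and kit_blue below 0.014 m and z of reagent_blue in the frame of kit_blue below 0.011 m and horizontal distance between reagent_green and kit_green below 0.014 m and z of reagent_green in the frame of kit_green below 0.011 m and distance of each of vial_a, vial_b from where it was at the start of the episode below 0.02 m and angle between each of vial_a, vial_b's own z axis and vertical below 0.3 rad); the robot touches nothing.
It fails at once if a reagent bottle is dropped or slammed into its well (faster than 0.7 m/s less than 50 mm above the table) ((linear speed of reagent_magenta above 0.7 m/s and horizontal distance between reagent_magenta and kit_magenta below 0.03 m and z of reagent_magenta in the frame of kit_magenta below 0.05 m) or (linear speed of reagent_orange above 0.7 m/s and horizontal distance between reagent_orange and kit_orange below 0.03 m and z of reagent_orange in the frame of kit_orange below 0.05 m) or (linear speed of reagent_blue above 0.7 m/s and horizontal distance between reagent_blue and kit_blue below 0.03 m and z of reagent_blue in the frame of kit_blue below 0.05 m) or (linear speed of reagent_green above 0.7 m/s and horizontal distance between reagent_green and kit_green below 0.03 m and z of reagent_green in the frame of kit_green below 0.05 m)).
It fails at once if a sample vial is shifted by more than 20 mm or tipped ((distance of vial_a from where it was at the start of the episode above 0.02 m or angle between vial_a's own z axis and vertical above 0.3 rad) or (distance of vial_b from where it was at the start of the episode above 0.02 m or angle between vial_b's own z axis and vertical above 0.3 rad)).
It also fails if it takes over 104 s, if anything falls off the work surface, if the arm or the gripper's body presses on something with over 40 N, if the wrist force passes 120 N, or if a joint passes its speed limit or range.

## Robot

A 6-joint arm with a two-finger parallel gripper is mounted at the origin on the work surface. World frame = base frame: x ahead of the robot, y to its left, z up, the work surface at z = 0. Lengths are in m, angles in rad, forces in N, time in s.
With the tool pointing down it reaches from about 0.375 to 0.975 m from the base axis. Payload 3.8 kg.
Tool frame: the origin (TCP) lies between the finger pads; the fingertips stand 17 mm ahead of it and the grasp point (between the pads) lies 2 mm behind it; y points along the fingers, z is the direction in which the jaws open and shut, and the axes are right-handed (so a half turn about y gives the same grasp; the last joint's range is limited). The gripper opens to 85 mm and grips with 20 to 120 N. Pads are 22 mm wide; open, the fingers measure 114 mm over their backs; the gripper's body (76 mm by 85 mm) begins 54 mm behind the grasp point. The pads swing forward as they close: fully open they stand 13 mm farther back than shut.
Start: joints at [1.102, 0.264, 1.604, -0, 1.274, -0.037], TCP at [0.282, 0.613, 0.219] pointing down, gripper open.
Joint ranges: [-2.63, 2.63], [-0.94, 2.18], [0.31, 2.57], [-1.31, 4.45], [0, 2.66], [-2.55, 2.55]. Speed limits (rad/s): [2.57, 2.57, 3.14, 3.14, 3.14, 3.14].

## Interface

Orientations are given as a rotation vector (axis times angle).
In Python, from workcell import bot, eyes, nets gives the robot as it stands. The module is installed in compiled form; this text tells all that it offers.
- The arm moves only by the tool jog_arm, never from a script. Its arguments are lists of equal length, an entry for each row: "turn": the turn, a rotation vector about the tool's x, y, z in rad, a list of three; "slide": the shift along the tool's x, y, z in mm, a list of three; "grip": the opening in per cent of the stroke, from 0 (shut) to 100 (fully open). A call has 1 to 5 rows; each row shifts and turns the commanded pose from where the row before left it, along the tool's axes as they then stand; what a row does not reach is not made up. A row lasts 1/10 s, in which the tool goes at most 50 mm and 8.59 degrees, less where a joint would pass 70% of its speed; a pose out of reach is approached as far as the arm can. A call with a gripper value outside its range is refused whole. The fingers move at their own pace and stop on an object; "newtons" is the grip in N (left out, the last holds). Time passes only in rows, so rows that do not move let the fingers close. It gives the time, the measured TCP pose, the force and the opening at its end, in the units of the state.
- bot.read_state(): the state, without advancing time (a new reading comes with each control period).
- eyes.read_camera(name): name is "scene" or "top" or "wrist"; returns a dict with "img" (480x640x3 uint8, red, green, blue), "depth" (480x640 float32, m along the optical axis (not along the pixel's ray), 0 where there is no reading), "intrinsics" (3x3 intrinsics, pixels), "distortion" ([k1, k2, p1, p2, k3] as OpenCV has them; the pictures are not rectified), "position" and "rotation" of the camera in the world. Camera axes: x right, y down, z forward; pixel columns grow to the right and rows downward; lengths in m; the calibration is good to about 2 mm. A picture is of the moment at which its call begins.
- bot.finish_job(): hands the job in, once; it reports no verdict.
Trained networks look in a picture, given as the dict that the camera call returned (one of the last four; its "shot" number tells which), for a name from the list of things; names that differ only in an ending like _2 or _b are one class to them, and where a whole thing is asked for, a point or a joint stands for the part that bears it (a point fixed in the world has none). Each returns a list of dicts, best first, with "conf" (0 to 1); they miss things now and then, are a little off and sometimes report something else, mostly with a low value. They report only what shows in the picture. A call takes as long as a camera call.
- nets.search_frame(thing, picture): "xyz" ([x, y, z] in m, in the coordinates of the camera as it stood for that picture, good to about 4 mm: the middle of the surface that is visible of it).
The state is a dict: "time": time; "q": joint angles; "joint_vel": joint speeds; "joint_torque": joint torques, N m; "tool_pos": TCP position; "tcp_rot": TCP orientation; "wrist_force": force on the tool from outside, world axes, zero at the start; "torque": the same for the moment, N m; "width": opening from 0.0 (shut) to 1.0 (fully open).
Only numpy, scipy, OpenCV 4.12 (cv2) and the standard library are available. Lean on these libraries where they do the work, as an engineer would, in place of code of your own. Each camera call takes 0.05 s, during which the arm holds its last target.

## Working session

There is one attempt and no reset: what is moved stays moved. The work goes in short steps, Python scripts to look and compute and a tool call to move; the robot and the scene stay as the last step left them, time stands still between calls to the robot, and variables do not carry over. Pictures are saved under pics/ and viewed, and the job is handed in when it is done.

Besides the shell and the picture viewer there is one more tool, called after "Emit:" as name(argument=value, ...), one argument or row to a line, values as JSON. jog_arm: Moves the arm, as the interface text tells. Its arguments: {"type":"object","properties":{"turn":{"type":"array"},"slide":{"type":"array"},"grip":{"type":"array"},"newtons":{"type":"number"}},"required":["turn","slide","grip"]}

```bash
mkdir -p pics
python3 - <<'E'
from workcell import bot,eyes,nets
import cv2,numpy as np
s=bot.read_state();print({k:np.round(v,3) for k,v in s.items()})
for n in ("top","scene","wrist"):
    p=eyes.read_camera(n);cv2.imwrite(f"pics/{n}0.png",p["img"][:,:,::-1])
    print(n,np.round(p["position"],3),np.round(p["rotation"],3).tolist(),p["intrinsics"].tolist(),p["distortion"],p.keys())
E
```

```text
{'time': np.float64(0.0), 'q': array([ 1.102,  0.265,  1.605,  0.   ,  1.274, -0.037]), 'joint_vel': array([-0.002, -0.001,  0.001, -0.002,  0.001,  0.002]), 'joint_torque': array([-1.0000e-03, -5.1509e+01, -3.6732e+01,  0.0000e+00,  1.3000e-02,
        0.0000e+00]), 'tool_pos': array([0.282, 0.612, 0.218]), 'tcp_rot': array([-1.546,  0.339, -0.338]), 'wrist_force': array([-0.519,  0.401, -0.345]), 'torque': array([-0.028, -0.02 , -0.004]), 'width': np.float64(0.999)}
top [0.297 0.023 0.945] [-2.046, 2.174, -0.229] [[470.1422867621381, 0.0, 320.83671883535965], [0.0, 470.1422867621381, 239.92030139505715], [0.0, 0.0, 1.0]] [0.04001504 0.         0.         0.         0.        ] dict_keys(['img', 'depth', 'intrinsics', 'distortion', 'position', 'rotation', 'shot'])
scene [1.018 0.565 0.515] [-0.873, -2.303, 1.27] [[481.0391947947765, 0.0, 316.49987591446586], [0.0, 481.0391947947765, 230.35269516366515], [0.0, 0.0, 1.0]] [-0.06508035  0.          0.          0.          0.        ] dict_keys(['img', 'depth', 'intrinsics', 'distortion', 'position', 'rotation', 'shot'])
wrist [0.209 0.645 0.373] [2.409, 1.542, 0.248] [[340.8234135257309, 0.0, 316.32066965434734], [0.0, 340.8234135257309, 241.70818425957262], [0.0, 0.0, 1.0]] [-0.03079584  0.          0.          0.          0.        ] dict_keys(['img', 'depth', 'intrinsics', 'distortion', 'position', 'rotation', 'shot'])
```

View pics/top0.png

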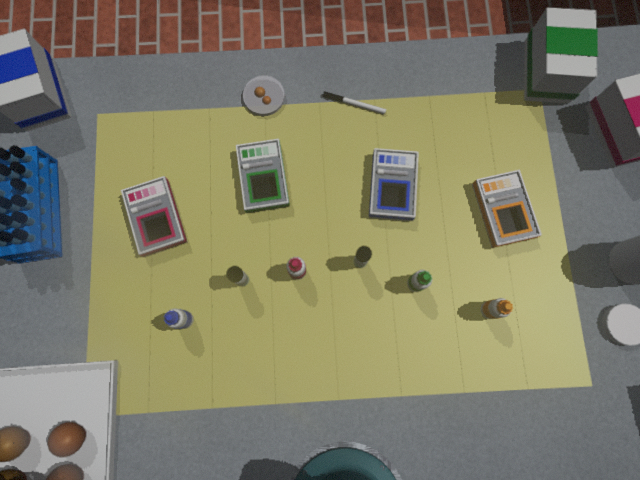

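View pics/scene0.png

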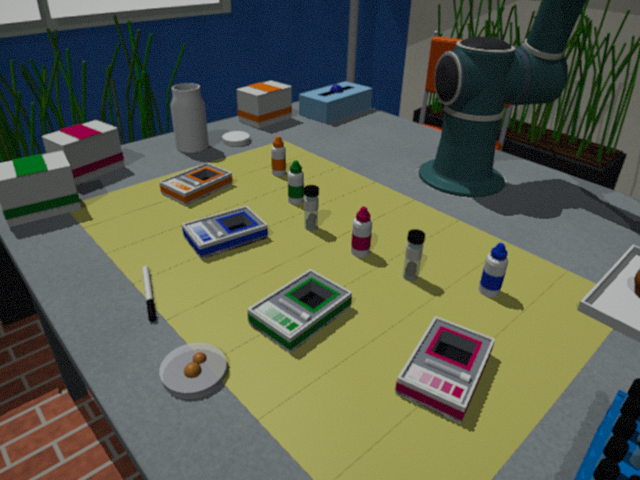

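View pics/wrist0.png

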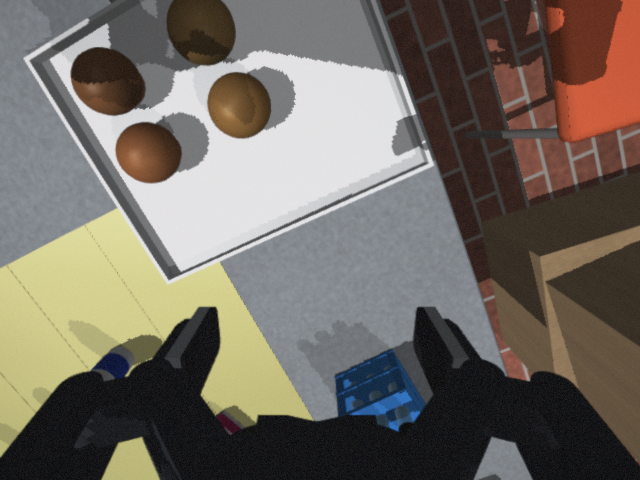

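```bash
cat > h.py <<'E'
from workcell import bot,eyes,nets
import cv2,numpy as np
from scipy.spatial.transform import Rotation as R
from scipy.optimize import least_squares
def cloud(p):
    d=p["depth"];h,w=d.shape
    u,v=np.meshgrid(np.arange(w,dtype=np.float32),np.arange(h,dtype=np.float32))
    n=cv2.undistortPoints(np.stack([u,v],-1).reshape(-1,1,2),p["intrinsics"],p["distortion"]).reshape(h,w,2)
    c=np.concatenate([n*d[...,None],d[...,None]],-1)
    W=c@rot(p).T+p["position"]; W[d<=0]=np.nan
    return W
def rot(p):
    r=np.array(p["rotation"]); return r if r.shape==(3,3) else R.from_rotvec(r).as_matrix()
def world(p,x): return rot(p)@np.array(x)+p["position"]
def proj(p,X):
    Rm=rot(p); q,_=cv2.projectPoints(np.atleast_2d(X).astype(float),cv2.Rodrigues(Rm.T)[0],-Rm.T@p["position"],p["intrinsics"],p["distortion"]); return q.reshape(-1,2)
def circ(P,r,c0):
    f=lambda c:np.hypot(P[:,0]-c[0],P[:,1]-c[1])-r
    s=least_squares(f,c0,loss="soft_l1",f_scale=.002); return s.x,np.sqrt(np.mean(s.fun**2))
HUE={"orange":(8,22),"green":(45,75),"blue":(105,130),"magenta":(150,176)}
def colmask(p,c):
    hsv=cv2.cvtColor(p["img"],cv2.COLOR_RGB2HSV); a,b=HUE[c]
    return (hsv[...,0]>=a)&(hsv[...,0]<=b)&(hsv[...,1]>120)&(hsv[...,2]>40)
E
cat > m1.py <<'E'
from h import *
for n in ("top","scene"):
    p=eyes.read_camera(n);W=cloud(p);print("==",n)
    g=(np.abs(W[...,2])<.01);print("table z median",np.nanmedian(W[...,2][g]).round(4))
    for t in ["reagent_magenta","reagent_orange","reagent_blue","reagent_green","vial_a"]:
        seen=[(r["conf"],world(p,r["xyz"])) for r in nets.search_frame(t,p)]
        for cf,x in seen[:3]:
            if cf<.3: continue
            d=np.hypot(W[...,0]-x[0],W[...,1]-x[1])<.04
            P=W[d&(W[...,2]>.015)&(W[...,2]<.06)]
            r=.014 if "vial" in t else .018
            v=p["position"][:2]-x[:2]; v/=np.linalg.norm(v)
            c,e=circ(P,r,x[:2]-v*.01)
            print(t,round(cf,2),x.round(3),"n",len(P),"c",c.round(4),"rms",round(e,4),"ztop",np.nanmax(W[...,2][d]).round(3))
    for col in HUE:
        for r in nets.search_frame("kit_"+col,p)[:2]:
            x=world(p,r["xyz"])
            if r["conf"]<.3: continue
            m=(colmask(p,col)&(np.hypot(W[...,0]-x[0],W[...,1]-x[1])<.1)&(W[...,2]>.02)&(W[...,2]<.036)).astype(np.uint8)
            m=cv2.morphologyEx(m,cv2.MORPH_CLOSE,np.ones((3,3)))
            k,l,st,ce=cv2.connectedComponentsWithStats(m)
            # ring: component whose filled contour is largest
            cs,_=cv2.findContours(m,cv2.RETR_EXTERNAL,cv2.CHAIN_APPROX_NONE)
            cc=max(cs,key=cv2.contourArea); mm=np.zeros_like(m);cv2.drawContours(mm,[cc],-1,1,-1)
            Q=W[(mm&m)>0]; rect=cv2.minAreaRect((Q[:,:2]*1000).astype(np.float32))
            print("kit",col,round(r["conf"],2),x.round(3),"well",np.round(rect[0],1),np.round(rect[1],1),round(rect[2],1),"z",np.median(Q[:,2]).round(4),len(Q))
E
python3 m1.py
```

```text
== top
table z median 0.0014
reagent_magenta 0.72 [0.435 0.065 0.075] n 64 c [0.4406 0.0653] rms 0.0003 ztop 0.102
reagent_orange 0.6 [ 0.336 -0.298  0.074] n 158 c [ 0.3395 -0.3092] rms 0.0005 ztop 0.103
reagent_blue 0.58 [0.352 0.283 0.074] n 130 c [0.3565 0.2916] rms 0.0005 ztop 0.102
reagent_green 0.76 [ 0.396 -0.161  0.071] n 110 c [ 0.4007 -0.1706] rms 0.0009 ztop 0.102
vial_a 0.66 [ 0.45  -0.058  0.097] n 50 c [ 0.4524 -0.0625] rms 0.0003 ztop 0.097
vial_a 0.53 [0.428 0.171 0.088] n 57 c [0.4296 0.1767] rms 0.0004 ztop 0.097
kit orange 0.66 [ 0.539 -0.364  0.027] well [ 514.  -369.2] [63.1 65.1] 9.8 z 0.0297 355
kit green 0.94 [0.64  0.126 0.029] well [614.5 123.7] [61.9 60.7] 5.8 z 0.0299 228
kit blue 0.64 [ 0.606 -0.144  0.031] well [ 579.9 -139.3] [61.  65.1] 78.6 z nan 293
kit magenta 0.73 [0.565 0.346 0.028] well [542.5 341.5] [63.7 63.2] 17.0 z 0.0299 274
== scene
table z median 0.0
reagent_magenta 0.84 [0.447 0.08  0.049] n 408 c [0.4409 0.0685] rms 0.0011 ztop 0.099
reagent_orange 0.87 [ 0.347 -0.295  0.05 ] n 253 c [ 0.3408 -0.3062] rms 0.0017 ztop 0.098
reagent_blue 0.6 [0.37  0.302 0.05 ] n 491 c [0.3578 0.2956] rms 0.0011 ztop 0.098
reagent_green 0.78 [ 0.409 -0.152  0.049] n 295 c [ 0.4019 -0.1673] rms 0.0014 ztop 0.099
vial_a 0.9 [ 0.459 -0.053  0.058] n 273 c [ 0.4522 -0.0596] rms 0.0012 ztop 0.093
vial_a 0.79 [0.436 0.187 0.058] n 356 c [0.4292 0.1802] rms 0.001 ztop 0.093
kit orange 0.93 [ 0.555 -0.339  0.031] well [ 514.5 -366.8] [67.3 68.3] 11.8 z 0.0286 165
kit green 0.85 [0.654 0.138 0.024] well [616.2 127.9] [66.2 65. ] 6.0 z 0.0284 368
kit blue 0.96 [ 0.614 -0.126  0.029] well [ 582.  -136.5] [67.6 62.8] 81.0 z nan 231
kit magenta 0.85 [0.585 0.357 0.029] well [542.8 344.7] [67.5 63.7] 16.2 z nan 566
```

Run:
```python
from h import *
s=bot.read_state();M=R.from_rotvec(s["tcp_rot"]).as_matrix();print(M.round(4))
print(s["time"], np.degrees(np.arctan2(M[1,2],M[0,2])))
# correction into desired: y=(0,0,-1), z=+-Y
for sg in (1,-1):
    z=np.array([0,sg,0.]);y=np.array([0,0,-1.]);x=np.cross(y,z)
    D=np.stack([x,y,z],1);print(sg,R.from_matrix(M.T@D).as_rotvec().round(4), x)
```

```text
[[ 0.9082  0.      0.4185]
 [-0.4185 -0.      0.9082]
 [ 0.     -1.      0.    ]]
1.15 65.26051537963045
1 [ 0.     -0.4318  0.    ] [ 1. -0.  0.]
-1 [-0.      2.7098  0.    ] [-1. -0. -0.]
```

Emit:
jog_arm(
  turn=[
    [0, -0.144, 0],
    [0, -0.144, 0],
    [0, -0.144, 0],
    [0, 0, 0],
    [0, 0, 0],
  ],
  slide=[
    [0, 16, 0],
    [0, 16, 0],
    [0, 16, 0],
    [11, 0, -45],
    [11, 0, -45],
  ],
  grip=[100, 100, 75, 75, 75],
  newtons=30,
)

```text
time: 1.65
tool_pos: [0.304, 0.5222, 0.1695]
tcp_rot: [-1.573, -0.001, 0.003]
wrist_force: [0.7, -0.8, 1.1]
width: 0.753
```

Emit:
jog_arm(
  turn=[
    [0, 0, 0],
    [0, 0, 0],
    [0, 0, 0],
    [0, 0, 0],
    [0, 0, 0],
  ],
  slide=[
    [11, 0, -45],
    [11, 0, -45],
    [11, 0, -45],
    [11, 0, -46],
    [9, 0, -47],
  ],
  grip=[75, 75, 75, 75, 75],
)

```text
time: 2.15
tool_pos: [0.3579, 0.2935, 0.1716]
tcp_rot: [-1.57, -0.001, -0.0]
wrist_force: [1.4, -0.7, 0.5]
width: 0.753
```

```bash
cat > m2.py <<'E'
from h import *
import sys
p=eyes.read_camera("wrist");cv2.imwrite(f"pics/{sys.argv[1]}.png",p["img"][:,:,::-1]);W=cloud(p)
print(bot.read_state()["tool_pos"].round(4))
G={"blue":(.357,.2936),"magenta":(.4407,.067),"orange":(.340,-.3078),"green":(.401,-.169)}
for c in sys.argv[2:]:
    x=np.array(G[c]); q=proj(p,[*x,.05])[0]
    d=np.hypot(W[...,0]-x[0],W[...,1]-x[1])<.03
    v=p["position"][:2]-x; v/=np.linalg.norm(v)
    P=W[d&(W[...,2]>.015)&(W[...,2]<.06)]
    if len(P)>20: print(c,q.round(),len(P),*circ(P,.018,x))
    P=W[d&(W[...,2]>.07)&(W[...,2]<.085)]
    if len(P)>20: print(" cap",len(P),*circ(P,.0125,x), W[...,2][d].max())
E
python3 m2.py w1 blue magenta
```

```text
[0.3581 0.2871 0.1709]
blue [317. 228.] 445 [0.35859197 0.29270921] 0.00030366388223945626
 cap 564 [0.35716584 0.29270872] 0.002010376374746998 0.28273374525644623
magenta [ 76. 314.] 1333 [0.44171599 0.06547942] 0.0006484535670498148
 cap 722 [0.44123227 0.06616493] 0.0016948980742325496 0.09995003325149651
```

View pics/w1.png

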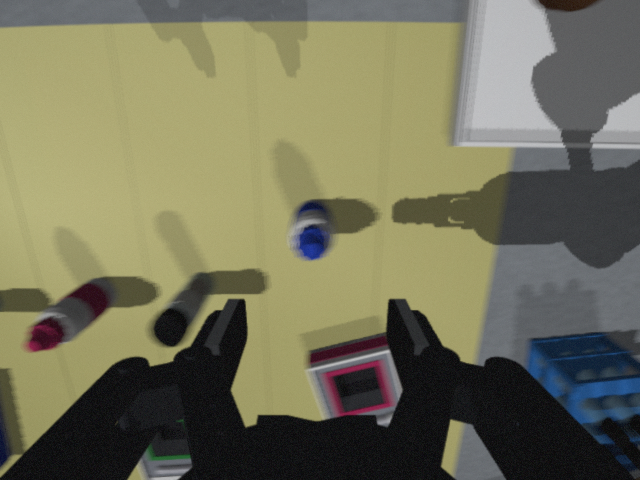

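Emit:
jog_arm(
  turn=[
    [0, 0, 0],
    [0, 0, 0],
  ],
  slide=[
    [0, 0, 0],
    [0, 10, 0],
  ],
  grip=[75, 75],
)

```text
time: 2.4
tool_pos: [0.359, 0.2962, 0.1629]
tcp_rot: [-1.568, -0.002, -0.003]
wrist_force: [0.5, 0.9, -1.1]
width: 0.753
```

```bash
python3 m2.py w2 blue magenta
```

```text
[0.3573 0.2956 0.16  ]
blue [314. 229.] 479 [0.35860701 0.29269884] 0.00029745186863956583
 cap 587 [0.35714498 0.29268483] 0.0019875319533659203 0.27404828154064986
magenta [ 66. 318.] 1480 [0.44170608 0.06549403] 0.0006225989424584547
 cap 792 [0.44109932 0.06620064] 0.0017463309446763052 0.09957942550941742
```

Emit:
jog_arm(
  turn=[
    [0, 0, 0],
    [0, 0, 0],
    [0, 0, 0],
    [0, 0, 0],
  ],
  slide=[
    [1, 35, -2],
    [0, 40, 0],
    [0, 37, 0],
    [0, 0, 0],
  ],
  grip=[75, 75, 75, 75],
)

```text
time: 2.85
tool_pos: [0.3534, 0.2909, 0.0436]
tcp_rot: [-1.578, 0.006, 0.01]
wrist_force: [-0.4, -1.1, -0.5]
width: 0.75
```

Emit:
jog_arm(
  turn=[
    [0, 0, 0],
    [0, 0, 0],
    [0, 0, 0],
    [0, 0, 0],
    [0, 0, 0],
  ],
  slide=[
    [0, 0, 0],
    [0, 0, 0],
    [0, 0, 0],
    [0, 0, 0],
    [0, 0, 0],
  ],
  grip=[0, 0, 0, 0, 0],
  newtons=30,
)

```text
time: 3.35
tool_pos: [0.3601, 0.2943, 0.0512]
tcp_rot: [-1.568, -0.003, -0.003]
wrist_force: [-0.1, 0.2, 5.6]
width: 0.385
```

Emit:
jog_arm(
  turn=[
    [0, 0, 0],
    [0, 0, 0],
  ],
  slide=[
    [0, 0, 0],
    [0, 0, 0],
  ],
  grip=[0, 0],
)

```text
time: 3.55
tool_pos: [0.3602, 0.2942, 0.0512]
tcp_rot: [-1.568, -0.002, -0.003]
wrist_force: [0.6, 0.8, 6.1]
width: 0.382
```

```bash
cat > pic.py <<'E'
from h import *
import sys
for n in sys.argv[2:]:
    p=eyes.read_camera(n);cv2.imwrite(f"pics/{n}_{sys.argv[1]}.png",p["img"][:,:,::-1])
s=bot.read_state();print(s["time"],s["tool_pos"].round(4),s["wrist_force"].round(1),s["width"].round(3),s["q"].round(2))
E
python3 pic.py a scene
```

```text
Traceback (most recent call last):
  File "pic.py", line 5, in <module>
    s=bot.read_state();print(s["time"],s["tool_pos"].round(4),s["wrist_force"].round(1),s["width"].round(3),s["q"].round(2))
                                                                                        ^^^^^^^^^^^^^^^^
AttributeError: 'float' object has no attribute 'round'
```

View pics/scene_a.png

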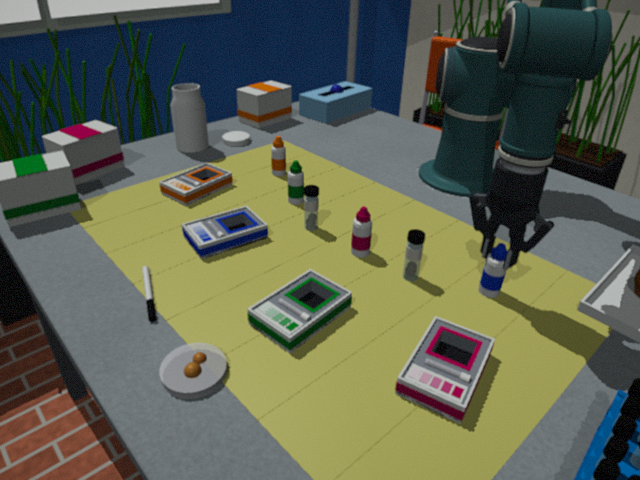

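Emit:
jog_arm(
  turn=[
    [0, 0, 0],
    [0, 0, 0],
    [0, 0, 0],
    [0, 0, 0],
    [0, 0, 0],
  ],
  slide=[
    [0, -15, 0],
    [0, -35, 0],
    [0, -40, 0],
    [5, -30, -10],
    [15, 0, -30],
  ],
  grip=[0, 0, 0, 0, 0],
)

```text
time: 4.1
tool_pos: [0.3815, 0.2559, 0.175]
tcp_rot: [-1.565, -0.009, -0.004]
wrist_force: [1.2, 0.1, -1.0]
width: 0.381
```

Emit:
jog_arm(
  turn=[
    [0, 0, 0],
    [0, 0, 0],
    [0, 0, 0],
    [0, 0, 0],
    [0, 0, 0],
  ],
  slide=[
    [20, 0, -40],
    [22, 0, -42],
    [22, 0, -42],
    [22, 0, -42],
    [22, 0, -42],
  ],
  grip=[0, 0, 0, 0, 0],
)

```text
time: 4.6
tool_pos: [0.4868, 0.0431, 0.1695]
tcp_rot: [-1.571, -0.0, -0.0]
wrist_force: [1.8, 0.4, -1.8]
width: 0.385
```

Emit:
jog_arm(
  turn=[
    [0, 0, 0],
    [0, 0, 0],
    [0, 0, 0],
    [0, 0, 0],
    [0, 0, 0],
  ],
  slide=[
    [22, 0, -42],
    [22, 0, -42],
    [22, 0, -42],
    [20, 0, -40],
    [8, 0, -18],
  ],
  grip=[0, 0, 0, 0, 0],
)

```text
time: 5.1
tool_pos: [0.5817, -0.1427, 0.1693]
tcp_rot: [-1.572, 0.001, -0.003]
wrist_force: [-0.4, 0.2, -0.4]
width: 0.385
```

Emit:
jog_arm(
  turn=[
    [0, 0, 0],
    [0, 0, 0],
    [0, 0, 0],
  ],
  slide=[
    [0, 0, 0],
    [0, 0, 0],
    [0, 0, 0],
  ],
  grip=[0, 0, 0],
)

```text
time: 5.4
tool_pos: [0.5798, -0.1375, 0.169]
tcp_rot: [-1.57, -0.0, 0.002]
wrist_force: [1.1, -0.9, -0.7]
width: 0.388
```

```bash
sed -i 's/s\["width"\].round(3)/round(float(s["width"]),3)/' pic.py; python3 pic.py b scene wrist
```

```text
5.5 [ 0.58   -0.1374  0.1693] [0.3 0.3 0.1] 0.389 [-0.27  0.15  1.83  0.    1.16 -1.85]
```

View pics/scene_b.png

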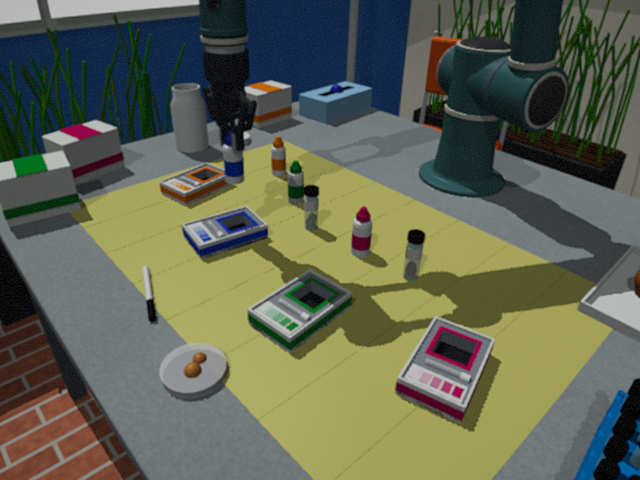

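View pics/wrist_b.png

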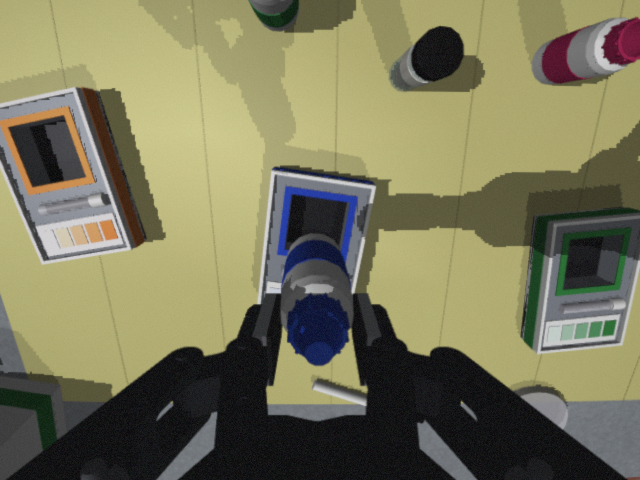

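```bash
cat > m3.py <<'E'
from h import *
import sys
K={"orange":(.5143,-.368),"green":(.6153,.1258),"blue":(.581,-.138),"magenta":(.5427,.343)}
def tilt(p,W,tcp):
    # held bottle body points: slice circle fits, from underside offset -0.051 below tcp
    zb=tcp[2]-.0512; o=[]
    for a,b in ((.006,.02),(.02,.034)):
        P=W[(np.hypot(W[...,0]-tcp[0],W[...,1]-tcp[1])<.028)&(W[...,2]>zb+a)&(W[...,2]<zb+b)]
        if len(P)<15: print("few",len(P)); continue
        v=(p["position"]-tcp)[:2]; v/=np.linalg.norm(v)
        c,e=circ(P,.018,tcp[:2]); o.append(c); print(" held slice",a,len(P),c.round(4),round(e,4))
    if len(o)==2: print(" tilt rad",((o[1]-o[0])/.014).round(3))
tcp=bot.read_state()["tool_pos"]
for n in sys.argv[1].split(","):
    p=eyes.read_camera(n);W=cloud(p);print(n,tcp.round(4))
    if "h" in sys.argv[2]: tilt(p,W,tcp)
    for col in sys.argv[3:]:
        x=K[col]
        m=(colmask(p,col)&(np.hypot(W[...,0]-x[0],W[...,1]-x[1])<.047)&(W[...,2]>.02)&(W[...,2]<.036)).astype(np.uint8)
        Q=W[m>0]; rect=cv2.minAreaRect((Q[:,:2]*1000).astype(np.float32))
        print("kit",col,"well",np.round(rect[0],1),np.round(rect[1],1),round(rect[2],1),len(Q),np.median(Q[:,2]).round(4))
E
python3 m3.py wrist,scene h orange green blue
```

```text
wrist [ 0.58   -0.1374  0.1693]
 held slice 0.006 312 [ 0.579  -0.1393] 0.0003
 held slice 0.02 467 [ 0.5787 -0.1391] 0.0002
 tilt rad [-0.025  0.02 ]
kit orange well [ 515.  -361.5] [63.5 79.8] 9.5 2028 0.0294
kit green well [611. 118.] [77.1 78.8] 5.0 1300 0.0299
kit blue well [ 575.9 -137.4] [64.1 78. ] 81.7 1402 0.0296
scene [ 0.58   -0.1374  0.1693]
 held slice 0.006 131 [ 0.5783 -0.1369] 0.0011
 held slice 0.02 142 [ 0.5785 -0.1364] 0.0011
 tilt rad [0.014 0.042]
kit orange well [ 513.8 -361.7] [66.2 80.9] 9.4 163 0.0286
kit green well [615.6 133.5] [65.5 78. ] 5.8 357 0.0283
kit blue well [ 580.7 -135. ] [67.4 65.7] 82.1 225 0.0283
```

Emit:
jog_arm(
  turn=[
    [0, 0, 0],
    [0, 0, 0],
    [0, 0, 0],
    [0, 0, 0],
    [0, 0, 0],
  ],
  slide=[
    [1, 30, 0],
    [0, 30, 0],
    [0, 20, 0],
    [0, 12, 0],
    [0, 8, 0],
  ],
  grip=[0, 0, 0, 0, 0],
)

```text
time: 6.1
tool_pos: [0.5812, -0.1383, 0.0684]
tcp_rot: [-1.57, 0.0, 0.002]
wrist_force: [0.1, 0.8, -0.4]
width: 0.382
```

Emit:
jog_arm(
  turn=[
    [0, 0, 0],
    [0, 0, 0],
    [0, 0, 0],
    [0, 0, 0],
    [0, 0, 0],
  ],
  slide=[
    [0, 4, 0],
    [0, 3, 0],
    [0, 2, 0],
    [0, 2, 0],
    [0, 0, 0],
  ],
  grip=[0, 0, 0, 0, 0],
)

```text
time: 6.6
tool_pos: [0.5818, -0.139, 0.0585]
tcp_rot: [-1.571, -0.0, -0.0]
wrist_force: [-0.8, -0.1, -1.6]
width: 0.383
```

Emit:
jog_arm(
  turn=[
    [0, 0, 0],
    [0, 0, 0],
    [0, 0, 0],
  ],
  slide=[
    [0, 1, 0],
    [0, 1, 0],
    [0, 0, 0],
  ],
  grip=[0, 0, 0],
)

```text
time: 6.9
tool_pos: [0.5825, -0.1392, 0.0574]
tcp_rot: [-1.571, -0.002, -0.001]
wrist_force: [-1.0, -0.3, 3.9]
width: 0.384
```

```bash
python3 pic.py c scene wrist
```

```text
7.0 [ 0.5825 -0.1392  0.0574] [-1.1  0.3  6. ] 0.387 [-0.28  0.27  1.92 -0.    0.95 -1.85]
```

View pics/wrist_c.png

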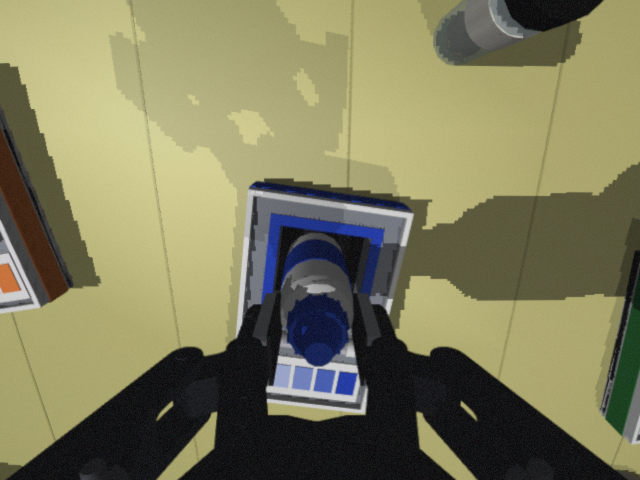

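```bash
python3 -c "
import cv2;a=cv2.imread('pics/scene_c.png');cv2.imwrite('pics/scene_c2.png',cv2.resize(a[90:290,130:330],None,fx=3,fy=3))"
```

```text
(no output)
```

View pics/scene_c2.png

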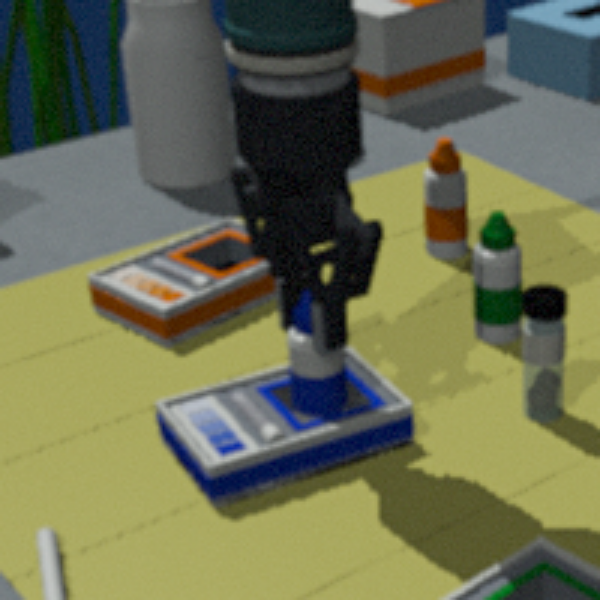

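Emit:
jog_arm(
  turn=[
    [0, 0, 0],
    [0, 0, 0],
    [0, 0, 0],
    [0, 0, 0],
    [0, 0, 0],
  ],
  slide=[
    [0, 0, 0],
    [0, 0, 0],
    [0, 0, 0],
    [0, -10, 0],
    [0, -30, 0],
  ],
  grip=[48, 60, 75, 75, 75],
)

```text
time: 7.5
tool_pos: [0.5785, -0.138, 0.0933]
tcp_rot: [-1.569, 0.006, 0.006]
wrist_force: [-0.0, -1.3, -0.6]
width: 0.755
```

Emit:
jog_arm(
  turn=[
    [0, 0, 0],
    [0, 0, 0],
    [0, 0, 0],
    [0, 0, 0],
    [0, 0, 0],
  ],
  slide=[
    [0, -40, 0],
    [-20, -33, -3],
    [-45, 0, -8],
    [-45, 0, -8],
    [-40, 0, -8],
  ],
  grip=[75, 75, 75, 75, 75],
)

```text
time: 8.0
tool_pos: [0.4301, -0.166, 0.1702]
tcp_rot: [-1.571, -0.001, 0.0]
wrist_force: [-0.9, 0.6, -0.3]
width: 0.747
```

Emit:
jog_arm(
  turn=[
    [0, 0, 0],
    [0, 0, 0],
    [0, 0, 0],
    [0, 0, 0],
  ],
  slide=[
    [-29, 0, -4],
    [0, 0, 0],
    [0, 0, 0],
    [0, 0, 0],
  ],
  grip=[75, 75, 75, 75],
)

```text
time: 8.4
tool_pos: [0.4038, -0.1702, 0.17]
tcp_rot: [-1.571, -0.002, -0.001]
wrist_force: [-0.4, -0.6, -0.4]
width: 0.747
```

```bash
python3 m2.py w3 green; python3 pic.py d top
```

```text
[ 0.4039 -0.17    0.1698]
green [319. 226.] 435 [ 0.40277658 -0.17056555] 0.0002980329434795588
 cap 569 [ 0.40134252 -0.17065248] 0.002046649257337734 0.28174447977150197
8.5 [ 0.4038 -0.17    0.1696] [ 0.6 -0.2 -0.3] 0.751 [-0.46 -0.16  2.14  0.    1.16 -2.03]
```

View pics/top_d.png

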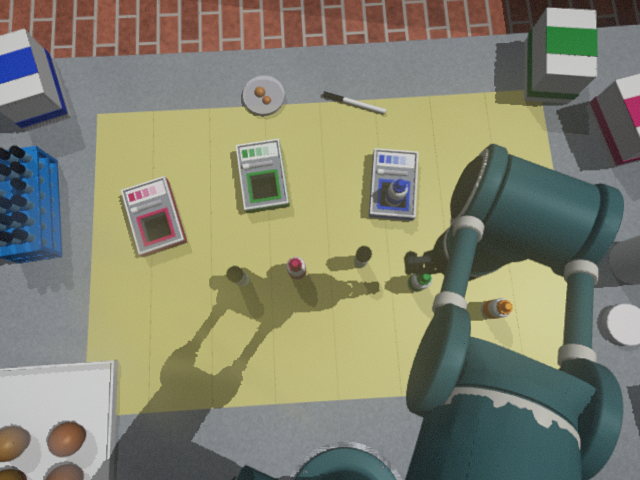

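View pics/w3.png

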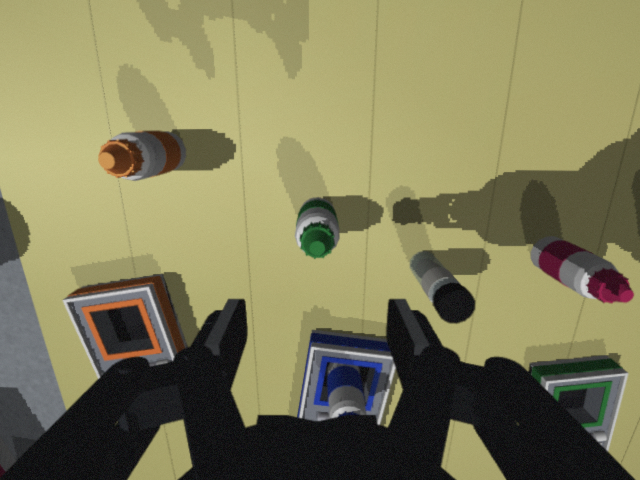

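Emit:
jog_arm(
  turn=[
    [0, 0, 0],
    [0, 0, 0],
    [0, 0, 0],
    [0, 0, 0],
    [0, 0, 0],
  ],
  slide=[
    [-1, 30, 1],
    [0, 40, 0],
    [0, 35, 0],
    [0, 14, 0],
    [0, 0, 0],
  ],
  grip=[75, 75, 75, 75, 75],
)

```text
time: 9.0
tool_pos: [0.3998, -0.1675, 0.0474]
tcp_rot: [-1.568, 0.004, 0.005]
wrist_force: [-0.7, 0.0, 0.8]
width: 0.753
```

Emit:
jog_arm(
  turn=[
    [0, 0, 0],
    [0, 0, 0],
    [0, 0, 0],
    [0, 0, 0],
    [0, 0, 0],
  ],
  slide=[
    [0, 0, 0],
    [0, 0, 0],
    [0, 0, 0],
    [0, 0, 0],
    [0, 0, 0],
  ],
  grip=[0, 0, 0, 0, 0],
  newtons=30,
)

```text
time: 9.5
tool_pos: [0.4032, -0.1697, 0.0519]
tcp_rot: [-1.572, -0.003, -0.003]
wrist_force: [-1.0, -0.8, 6.1]
width: 0.381
```

Emit:
jog_arm(
  turn=[
    [0, 0, 0],
    [0, 0, 0],
    [0, 0, 0],
    [0, 0, 0],
    [0, 0, 0],
  ],
  slide=[
    [0, -15, 0],
    [0, -35, 0],
    [0, -40, 0],
    [6, -30, 8],
    [18, 0, 25],
  ],
  grip=[0, 0, 0, 0, 0],
)

```text
time: 10.0
tool_pos: [0.4285, -0.1382, 0.1757]
tcp_rot: [-1.575, -0.005, -0.009]
wrist_force: [1.8, -1.0, -1.2]
width: 0.277
```

Emit:
jog_arm(
  turn=[
    [0, 0, 0],
    [0, 0, 0],
    [0, 0, 0],
    [0, 0, 0],
    [0, 0, 0],
  ],
  slide=[
    [27, 0, 37],
    [27, 0, 37],
    [27, 0, 37],
    [27, 0, 37],
    [27, 0, 37],
  ],
  grip=[0, 0, 0, 0, 0],
)

```text
time: 10.5
tool_pos: [0.561, 0.0507, 0.1701]
tcp_rot: [-1.571, -0.0, 0.001]
wrist_force: [0.1, -0.8, -1.2]
width: 0.274
```

Emit:
jog_arm(
  turn=[
    [0, 0, 0],
    [0, 0, 0],
    [0, 0, 0],
    [0, 0, 0],
    [0, 0, 0],
  ],
  slide=[
    [27, 0, 37],
    [20, 0, 30],
    [7, 0, 10],
    [0, 0, 0],
    [0, 0, 0],
  ],
  grip=[0, 0, 0, 0, 0],
)

```text
time: 11.0
tool_pos: [0.6136, 0.1252, 0.1697]
tcp_rot: [-1.572, 0.001, 0.002]
wrist_force: [-0.5, 0.3, -0.7]
width: 0.272
```

```bash
sed -i 's/        Q=W\[m>0\]; rect/        m=cv2.morphologyEx(m,cv2.MORPH_CLOSE,np.ones((3,3)));cs,_=cv2.findContours(m,cv2.RETR_EXTERNAL,cv2.CHAIN_APPROX_NONE);cc=max(cs,key=cv2.contourArea);mm=np.zeros_like(m);cv2.drawContours(mm,[cc],-1,1,-1);Q=W[(mm\&m)>0];Q=Q[~np.isnan(Q[:,0])]; rect/' m3.py; python3 m3.py wrist,scene h green magenta; python3 pic.py e wrist
```

```text
wrist [0.6136 0.1252 0.1697]
 held slice 0.006 363 [0.6144 0.1243] 0.0002
 held slice 0.02 451 [0.6143 0.1243] 0.0002
 tilt rad [-0.011  0.   ]
kit green well [617.3 124.4] [63.5 63. ] 5.7 1179 0.0297
kit magenta well [544.4 342.3] [64.3 66.2] 16.1 2007 0.0299
scene [0.6136 0.1252 0.1697]
 held slice 0.006 200 [0.614  0.1269] 0.0008
 held slice 0.02 213 [0.6139 0.127 ] 0.0008
 tilt rad [-0.012  0.006]
kit green well [616.5 127. ] [64.1 65.5] 5.8 366 0.0283
kit magenta well [543.5 345.2] [68.2 64.1] 15.8 573 0.0287
11.15 [0.6137 0.1246 0.1702] [ 0.4  0.2 -0.9] 0.276 [ 0.16  0.21  1.77 -0.    1.17 -1.41]
```

View pics/wrist_e.png

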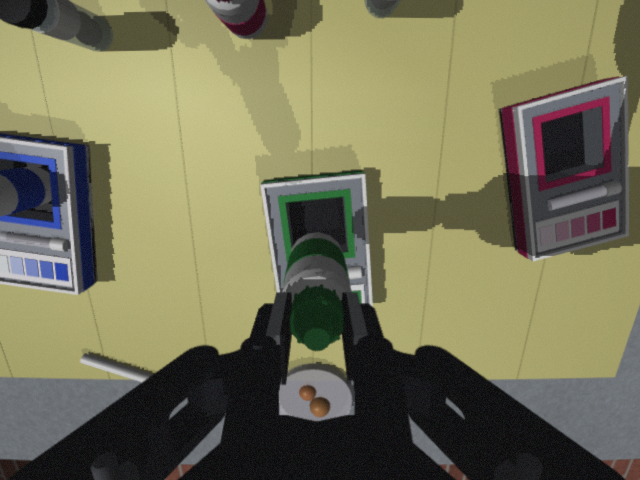

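```bash
cat > m4.py <<'E'
from h import *
tcp=bot.read_state()["tool_pos"]
for n in ("scene","wrist"):
    p=eyes.read_camera(n);W=cloud(p);im=p["img"].astype(int)
    near=np.hypot(W[...,0]-tcp[0],W[...,1]-tcp[1])<.022
    z=W[...,2][near&(W[...,2]>.05)&(W[...,2]<tcp[2]+.1)]
    g=near&colmask(p,"green")&(W[...,2]>.05)
    h,e=np.histogram(W[...,2][g],bins=np.arange(.05,.26,.008))
    print(n,tcp.round(4),"bottom",np.sort(z)[:5].round(4)); print([(round(a,3),int(b)) for a,b in zip(e,h) if b])
    if n=="scene":
        cv2.imwrite("pics/gs.png",cv2.resize(p["img"][100:300,200:400,::-1],None,fx=3,fy=3))
E
python3 m4.py
```

```text
scene [0.6137 0.1246 0.1702] bottom [0.1076 0.108  0.1084 0.1087 0.1089]
[(np.float64(0.122), 55), (np.float64(0.13), 94), (np.float64(0.138), 107), (np.float64(0.146), 92), (np.float64(0.178), 11), (np.float64(0.186), 63), (np.float64(0.194), 44), (np.float64(0.202), 26)]
wrist [0.6137 0.1246 0.1702] bottom [0.1105 0.1109 0.1109 0.1109 0.1109]
[(np.float64(0.122), 22), (np.float64(0.13), 89), (np.float64(0.138), 85), (np.float64(0.146), 87), (np.float64(0.154), 23), (np.float64(0.178), 1), (np.float64(0.186), 40), (np.float64(0.194), 427), (np.float64(0.202), 581)]
```

View pics/gs.png

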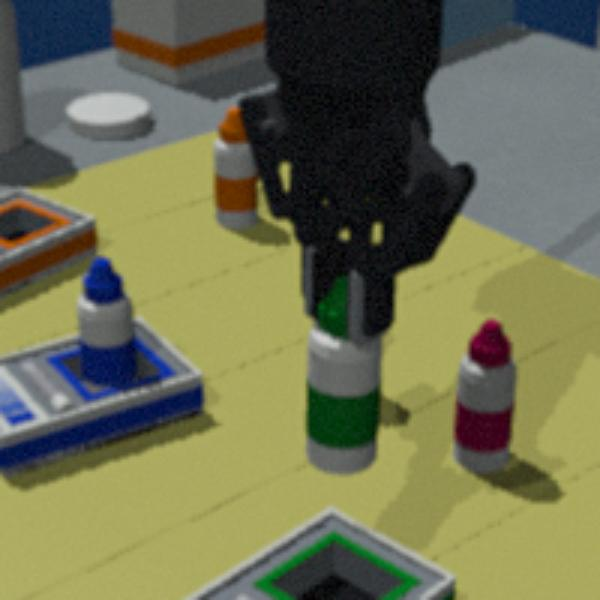

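Emit:
jog_arm(
  turn=[
    [0, 0, 0],
    [0, 0, 0],
    [0, 0, 0],
    [0, 0, 0],
    [0, 0, 0],
  ],
  slide=[
    [1, 20, 0],
    [0, 28, 0],
    [0, 22, 0],
    [0, 12, 0],
    [0, 6, 0],
  ],
  grip=[0, 0, 0, 0, 0],
  newtons=40,
)

```text
time: 11.75
tool_pos: [0.6145, 0.1254, 0.081]
tcp_rot: [-1.571, 0.002, 0.001]
wrist_force: [0.5, -0.9, 0.2]
width: 0.268
```

Emit:
jog_arm(
  turn=[
    [0, 0, 0],
    [0, 0, 0],
    [0, 0, 0],
    [0, 0, 0],
    [0, 0, 0],
  ],
  slide=[
    [0, 4, 0],
    [0, 3, 0],
    [0, 2, 0],
    [0, 2, 0],
    [0, 1, 0],
  ],
  grip=[0, 0, 0, 0, 0],
)

```text
time: 12.25
tool_pos: [0.6159, 0.1262, 0.0707]
tcp_rot: [-1.571, -0.001, -0.0]
wrist_force: [-0.1, -0.4, -1.1]
width: 0.27
```

Emit:
jog_arm(
  turn=[
    [0, 0, 0],
    [0, 0, 0],
    [0, 0, 0],
  ],
  slide=[
    [0, 1, 0],
    [0, 1, 0],
    [0, 0, 0],
  ],
  grip=[0, 0, 0],
)

```text
time: 12.55
tool_pos: [0.6155, 0.1261, 0.0682]
tcp_rot: [-1.571, -0.0, 0.0]
wrist_force: [-0.4, -0.2, -2.3]
width: 0.267
```

Emit:
jog_arm(
  turn=[
    [0, 0, 0],
    [0, 0, 0],
    [0, 0, 0],
  ],
  slide=[
    [0, 1, 0],
    [0, 1, 0],
    [0, 0, 0],
  ],
  grip=[0, 0, 0],
)

```text
time: 12.85
tool_pos: [0.6167, 0.1261, 0.0678]
tcp_rot: [-1.571, -0.002, -0.002]
wrist_force: [-0.2, -0.1, 5.3]
width: 0.268
```

```bash
python3 m4.py
```

```text
scene [0.6167 0.1261 0.0678] bottom [0.05   0.0502 0.0502 0.0502 0.0502]
[(np.float64(0.05), 10), (np.float64(0.074), 3), (np.float64(0.082), 36), (np.float64(0.09), 50), (np.float64(0.098), 28), (np.float64(0.106), 2)]
wrist [0.6167 0.1261 0.0678] bottom [0.05   0.0502 0.0502 0.0502 0.0502]
[(np.float64(0.05), 67), (np.float64(0.074), 2), (np.float64(0.082), 42), (np.float64(0.09), 540), (np.float64(0.098), 657), (np.float64(0.106), 1)]
```

View pics/gs.png

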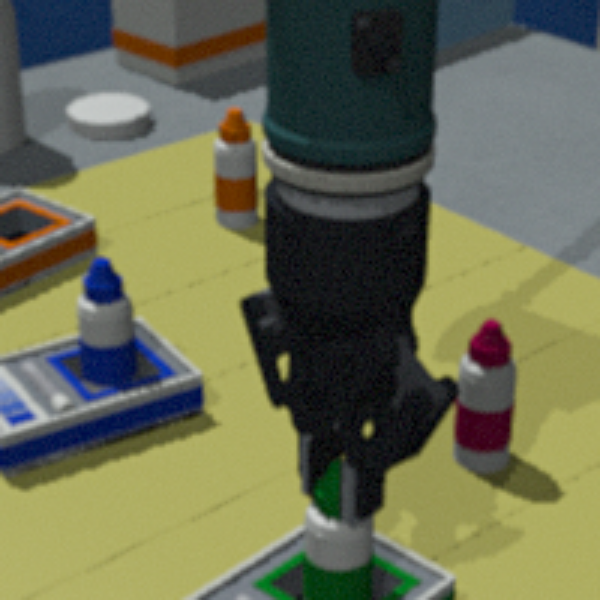

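Contact at the predicted height (5 N, cap top about 0.104): green is seated. Release and rise.

Emit:
jog_arm(
  turn=[
    [0, 0, 0],
    [0, 0, 0],
    [0, 0, 0],
    [0, 0, 0],
    [0, 0, 0],
  ],
  slide=[
    [0, 0, 0],
    [0, 0, 0],
    [0, 0, 0],
    [0, -15, 0],
    [0, -35, 0],
  ],
  grip=[35, 50, 70, 75, 75],
)

```text
time: 13.45
tool_pos: [0.6123, 0.1256, 0.1133]
tcp_rot: [-1.572, 0.006, 0.007]
wrist_force: [-0.0, -0.6, -0.0]
width: 0.746
```

Emit:
jog_arm(
  turn=[
    [0, 0, 0],
    [0, 0, 0],
    [0, 0, 0],
    [0, 0, 0],
    [0, 0, 0],
  ],
  slide=[
    [0, -40, 0],
    [-15, -13, -5],
    [-40, 0, -13],
    [-40, 0, -13],
    [-40, 0, -13],
  ],
  grip=[75, 75, 75, 75, 75],
)

```text
time: 13.95
tool_pos: [0.4796, 0.0818, 0.1704]
tcp_rot: [-1.571, -0.001, -0.001]
wrist_force: [-0.5, 0.2, 1.0]
width: 0.755
```

Emit:
jog_arm(
  turn=[
    [0, 0, 0],
    [0, 0, 0],
    [0, 0, 0],
    [0, 0, 0],
    [0, 0, 0],
  ],
  slide=[
    [-30, 0, -10],
    [-10, 0, -5],
    [0, 0, 0],
    [0, 0, 0],
    [0, 0, 0],
  ],
  grip=[75, 75, 75, 75, 75],
)

```text
time: 14.45
tool_pos: [0.4423, 0.0674, 0.1699]
tcp_rot: [-1.57, -0.001, -0.001]
wrist_force: [0.6, 0.6, 0.5]
width: 0.749
```

```bash
python3 m2.py w4 magenta;python3 pic.py f scene
```

```text
[0.442  0.0674 0.1697]
magenta [317. 228.] 448 [0.44167513 0.06551672] 0.0003090254781628108
 cap 562 [0.44024672 0.06544495] 0.0020372095255401707 0.28087318379469184
14.55 [0.4418 0.0674 0.1695] [-0.1 -0.3  0.2] 0.749 [ 0.1  -0.14  2.13  0.    1.16 -1.48]
```

View pics/scene_f.png

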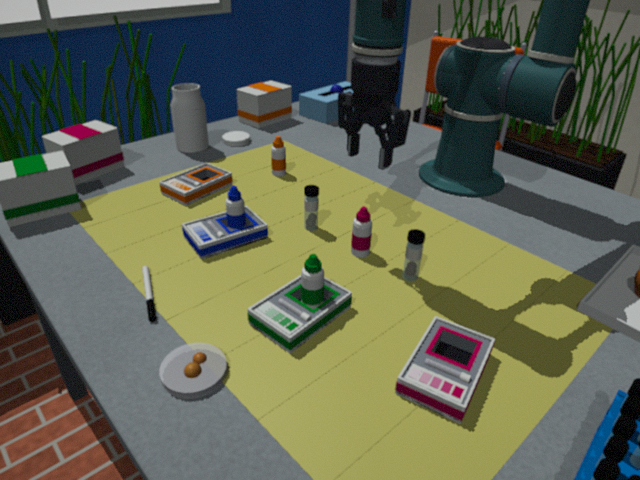

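Emit:
jog_arm(
  turn=[
    [0, 0, 0],
    [0, 0, 0],
    [0, 0, 0],
    [0, 0, 0],
    [0, 0, 0],
  ],
  slide=[
    [-1, 30, -1],
    [0, 40, 0],
    [0, 30, 0],
    [0, 14, 0],
    [0, 7, 0],
  ],
  grip=[75, 75, 75, 75, 75],
)

```text
time: 15.05
tool_pos: [0.4384, 0.0661, 0.0461]
tcp_rot: [-1.571, 0.003, 0.004]
wrist_force: [0.2, 0.1, -0.0]
width: 0.751
```

Emit:
jog_arm(
  turn=[
    [0, 0, 0],
    [0, 0, 0],
    [0, 0, 0],
    [0, 0, 0],
    [0, 0, 0],
  ],
  slide=[
    [0, 4, 0],
    [0, 0, 0],
    [0, 0, 0],
    [0, 0, 0],
    [0, 0, 0],
  ],
  grip=[75, 40, 0, 0, 0],
  newtons=50,
)

```text
time: 15.55
tool_pos: [0.4411, 0.0662, 0.0456]
tcp_rot: [-1.57, -0.003, -0.002]
wrist_force: [0.5, 0.4, 3.8]
width: 0.385
```

Emit:
jog_arm(
  turn=[
    [0, 0, 0],
    [0, 0, 0],
    [0, 0, 0],
  ],
  slide=[
    [0, 0, 0],
    [0, 0, 0],
    [0, 0, 0],
  ],
  grip=[0, 0, 0],
)

```text
time: 15.85
tool_pos: [0.4412, 0.0662, 0.0457]
tcp_rot: [-1.57, -0.003, -0.002]
wrist_force: [0.3, 0.1, 6.0]
width: 0.386
```

```bash
python3 pic.py g scene;  python3 -c "
import cv2;a=cv2.imread('pics/scene_g.png');cv2.imwrite('pics/scene_g2.png',cv2.resize(a[120:280,260:460],None,fx=4,fy=3.7))"
```

```text
15.9 [0.4412 0.0662 0.0456] [-0.1 -0.   5.8] 0.387 [ 0.09  0.01  2.24  0.    0.88 -1.48]
```

View pics/scene_g2.png

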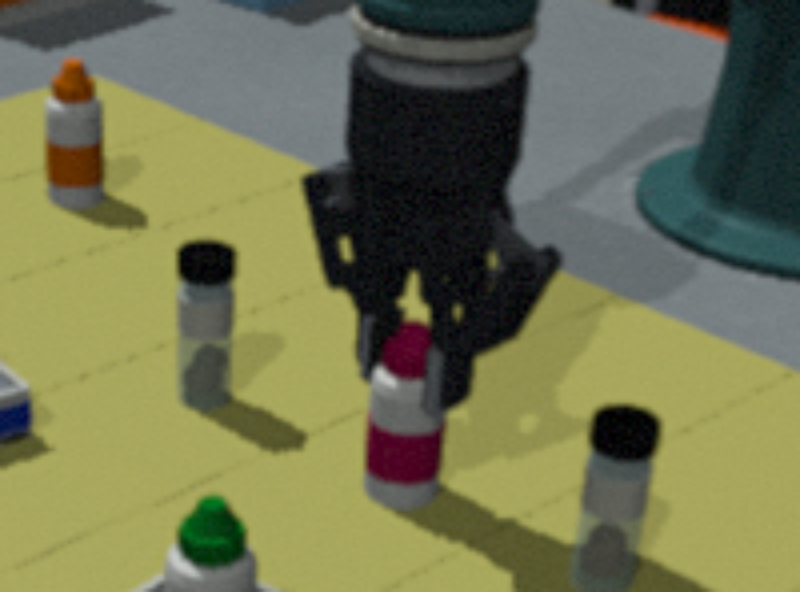

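Emit:
jog_arm(
  turn=[
    [0, 0, 0],
    [0, 0, 0],
    [0, 0, 0],
    [0, 0, 0],
    [0, 0, 0],
  ],
  slide=[
    [0, -10, 0],
    [0, -25, 0],
    [0, -40, 0],
    [0, -35, 0],
    [4, -15, 10],
  ],
  grip=[0, 0, 0, 0, 0],
)

```text
time: 16.4
tool_pos: [0.445, 0.0759, 0.173]
tcp_rot: [-1.571, -0.003, -0.005]
wrist_force: [1.4, -0.1, -0.3]
width: 0.393
```

Emit:
jog_arm(
  turn=[
    [0, 0, 0],
    [0, 0, 0],
    [0, 0, 0],
    [0, 0, 0],
    [0, 0, 0],
  ],
  slide=[
    [10, 0, 27],
    [16, 0, 43],
    [16, 0, 43],
    [16, 0, 43],
    [16, 0, 43],
  ],
  grip=[0, 0, 0, 0, 0],
)

```text
time: 16.9
tool_pos: [0.517, 0.2772, 0.1681]
tcp_rot: [-1.572, 0.001, 0.002]
wrist_force: [0.8, -1.6, -0.4]
width: 0.39
```

Emit:
jog_arm(
  turn=[
    [0, 0, 0],
    [0, 0, 0],
    [0, 0, 0],
    [0, 0, 0],
    [0, 0, 0],
  ],
  slide=[
    [14, 0, 40],
    [8, 0, 21],
    [3, 0, 7],
    [0, 0, 0],
    [0, 0, 0],
  ],
  grip=[0, 0, 0, 0, 0],
)

```text
time: 17.4
tool_pos: [0.5416, 0.3421, 0.1684]
tcp_rot: [-1.572, 0.001, 0.002]
wrist_force: [-0.2, 0.4, -1.0]
width: 0.392
```

```bash
sed -i 's/tcp\[2\]-.0512/tcp[2]-.046/' m3.py; python3 m3.py wrist,scene h magenta; python3 pic.py h wrist
```

```text
wrist [0.5416 0.3421 0.1684]
 held slice 0.006 343 [0.5427 0.3412] 0.0003
 held slice 0.02 514 [0.5423 0.3412] 0.0002
 tilt rad [-0.028 -0.   ]
kit magenta well [544.2 342. ] [63.7 63.9] 15.9 1292 0.0297
scene [0.5416 0.3421 0.1684]
 held slice 0.006 248 [0.5416 0.3434] 0.0007
 held slice 0.02 262 [0.5422 0.3438] 0.0007
 tilt rad [0.046 0.024]
kit magenta well [543.4 345. ] [66.4 64.3] 17.0 557 0.0287
17.55 [0.5422 0.3418 0.1692] [-0.6 -0.2 -0.7] 0.388 [ 0.52  0.24  1.73 -0.    1.17 -1.05]
```

View pics/wrist_h.png

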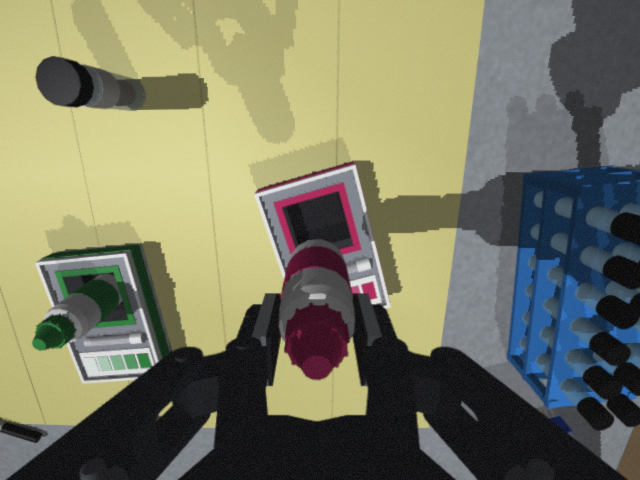

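Emit:
jog_arm(
  turn=[
    [0, 0, 0],
    [0, 0, 0],
    [0, 0, 0],
    [0, 0, 0],
    [0, 0, 0],
  ],
  slide=[
    [1, 25, 1],
    [0, 33, 0],
    [0, 25, 0],
    [0, 13, 0],
    [0, 7, 0],
  ],
  grip=[0, 0, 0, 0, 0],
)

```text
time: 18.05
tool_pos: [0.5428, 0.3429, 0.065]
tcp_rot: [-1.572, 0.002, 0.001]
wrist_force: [0.5, -1.0, -1.8]
width: 0.391
```

Emit:
jog_arm(
  turn=[
    [0, 0, 0],
    [0, 0, 0],
    [0, 0, 0],
    [0, 0, 0],
    [0, 0, 0],
  ],
  slide=[
    [0, 5, 0],
    [0, 3, 0],
    [0, 2, 0],
    [0, 2, 0],
    [0, 1, 0],
  ],
  grip=[0, 0, 0, 0, 0],
)

```text
time: 18.55
tool_pos: [0.5439, 0.3444, 0.0538]
tcp_rot: [-1.57, -0.001, -0.0]
wrist_force: [-0.8, 1.2, -0.9]
width: 0.386
```

Emit:
jog_arm(
  turn=[
    [0, 0, 0],
    [0, 0, 0],
    [0, 0, 0],
    [0, 0, 0],
  ],
  slide=[
    [0, 1, 0],
    [0, 1, 0],
    [0, 0, 0],
    [0, 0, 0],
  ],
  grip=[0, 0, 0, 0],
)

```text
time: 18.95
tool_pos: [0.5438, 0.3442, 0.0518]
tcp_rot: [-1.571, -0.001, -0.0]
wrist_force: [-0.3, -1.3, 1.6]
width: 0.392
```

Contact at the predicted 0.0517; release and go for orange.

Emit:
jog_arm(
  turn=[
    [0, 0, 0],
    [0, 0, 0],
    [0, 0, 0],
    [0, 0, 0],
    [0, 0, 0],
  ],
  slide=[
    [0, 0, 0],
    [0, 0, 0],
    [0, 0, 0],
    [0, 0, 0],
    [0, -15, 0],
  ],
  grip=[48, 58, 68, 75, 75],
)

```text
time: 19.45
tool_pos: [0.5415, 0.3429, 0.0641]
tcp_rot: [-1.573, 0.003, 0.004]
wrist_force: [-0.9, -0.6, 0.1]
width: 0.749
```

Emit:
jog_arm(
  turn=[
    [0, 0, 0],
    [0, 0, 0],
    [0, 0, 0],
    [0, 0, 0],
    [0, 0, 0],
  ],
  slide=[
    [0, -40, 0],
    [0, -40, 0],
    [0, -24, -10],
    [-12, 0, -40],
    [-14, 0, -45],
  ],
  grip=[75, 75, 75, 75, 75],
)

```text
time: 19.95
tool_pos: [0.5191, 0.2497, 0.1736]
tcp_rot: [-1.569, -0.006, -0.002]
wrist_force: [0.3, -0.6, -0.3]
width: 0.749
```

```bash
python3 pic.py i scene
```

```text
20.0 [0.5145 0.2422 0.1712] [-4.3 -5.5 -1.4] 0.754 [ 0.4   0.1   1.88 -0.    1.16 -1.17]
```

View pics/scene_i.png

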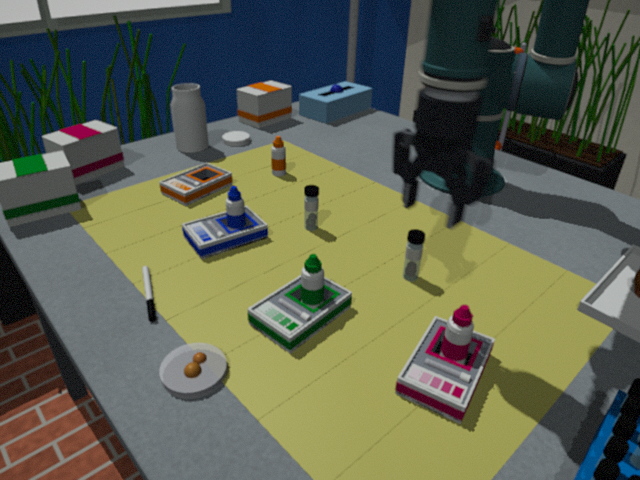

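Emit:
jog_arm(
  turn=[
    [0, 0, 0],
    [0, 0, 0],
    [0, 0, 0],
    [0, 0, 0],
    [0, 0, 0],
  ],
  slide=[
    [-14, 0, -44],
    [-14, 0, -44],
    [-14, 0, -44],
    [-14, 0, -44],
    [-14, 0, -44],
  ],
  grip=[75, 75, 75, 75, 75],
)

```text
time: 20.5
tool_pos: [0.4472, 0.0277, 0.1715]
tcp_rot: [-1.571, -0.002, -0.001]
wrist_force: [-0.1, -0.8, 1.3]
width: 0.75
```

Emit:
jog_arm(
  turn=[
    [0, 0, 0],
    [0, 0, 0],
    [0, 0, 0],
    [0, 0, 0],
    [0, 0, 0],
  ],
  slide=[
    [-14, 0, -44],
    [-14, 0, -44],
    [-14, 0, -44],
    [-14, 0, -44],
    [-14, 0, -44],
  ],
  grip=[75, 75, 75, 75, 75],
)

```text
time: 21.0
tool_pos: [0.3772, -0.1927, 0.1717]
tcp_rot: [-1.572, -0.002, -0.002]
wrist_force: [0.7, -0.3, -0.4]
width: 0.75
```

Emit:
jog_arm(
  turn=[
    [0, 0, 0],
    [0, 0, 0],
    [0, 0, 0],
    [0, 0, 0],
    [0, 0, 0],
  ],
  slide=[
    [-14, 0, -44],
    [-14, 0, -44],
    [-10, 0, -29],
    [0, 0, 0],
    [0, 0, 0],
  ],
  grip=[75, 75, 75, 75, 75],
)

```text
time: 21.5
tool_pos: [0.3396, -0.3084, 0.171]
tcp_rot: [-1.571, 0.001, -0.002]
wrist_force: [-0.0, 0.5, -0.1]
width: 0.75
```

```bash
python3 m2.py w5 orange;python3 m3.py wrist n orange
```

```text
[ 0.3398 -0.3076  0.1708]
orange [318. 230.] 457 [ 0.34183137 -0.30933815] 0.0003115372525608775
 cap 549 [ 0.34044313 -0.30931266] 0.00200514097030509 0.28201964416723296
wrist [ 0.3398 -0.3076  0.1708]
kit orange well [ 516.1 -368.6] [65.3 64.9] 9.2 932 0.0297
```

View pics/w5.png

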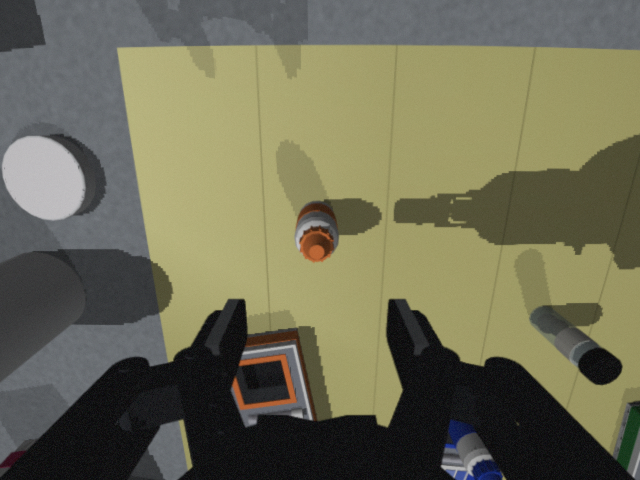

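Orange bottle at (317, 235) between the jaws. Shift x +1 and descend 126 mm.

Emit:
jog_arm(
  turn=[
    [0, 0, 0],
    [0, 0, 0],
    [0, 0, 0],
    [0, 0, 0],
    [0, 0, 0],
  ],
  slide=[
    [1, 30, 0],
    [0, 40, 0],
    [0, 30, 0],
    [0, 14, 0],
    [0, 7, 0],
  ],
  grip=[75, 75, 75, 75, 75],
)

```text
time: 22.1
tool_pos: [0.3401, -0.3054, 0.0475]
tcp_rot: [-1.568, -0.0, 0.004]
wrist_force: [-0.8, -0.4, 0.2]
width: 0.75
```

Emit:
jog_arm(
  turn=[
    [0, 0, 0],
    [0, 0, 0],
    [0, 0, 0],
    [0, 0, 0],
    [0, 0, 0],
  ],
  slide=[
    [0, 5, 0],
    [0, 0, 0],
    [0, 0, 0],
    [0, 0, 0],
    [0, 0, 0],
  ],
  grip=[75, 40, 0, 0, 0],
  newtons=50,
)

```text
time: 22.6
tool_pos: [0.3418, -0.3089, 0.0457]
tcp_rot: [-1.573, -0.002, -0.002]
wrist_force: [0.5, -0.2, 4.9]
width: 0.388
```

Emit:
jog_arm(
  turn=[
    [0, 0, 0],
    [0, 0, 0],
    [0, 0, 0],
  ],
  slide=[
    [0, 0, 0],
    [0, 0, 0],
    [0, 0, 0],
  ],
  grip=[0, 0, 0],
)

```text
time: 22.9
tool_pos: [0.3417, -0.3089, 0.0457]
tcp_rot: [-1.572, -0.002, -0.002]
wrist_force: [0.2, 1.2, 6.6]
width: 0.386
```

Emit:
jog_arm(
  turn=[
    [0, 0, 0],
    [0, 0, 0],
    [0, 0, 0],
    [0, 0, 0],
    [0, 0, 0],
  ],
  slide=[
    [0, -10, 0],
    [0, -25, 0],
    [0, -40, 0],
    [0, -35, 0],
    [10, -15, -3],
  ],
  grip=[0, 0, 0, 0, 0],
)

```text
time: 23.4
tool_pos: [0.3512, -0.3121, 0.1734]
tcp_rot: [-1.575, -0.002, -0.003]
wrist_force: [0.2, 0.2, -0.9]
width: 0.39
```

Emit:
jog_arm(
  turn=[
    [0, 0, 0],
    [0, 0, 0],
    [0, 0, 0],
    [0, 0, 0],
    [0, 0, 0],
  ],
  slide=[
    [30, 0, -10],
    [40, 0, -14],
    [40, 0, -14],
    [34, 0, -12],
    [15, 0, -5],
  ],
  grip=[0, 0, 0, 0, 0],
)

```text
time: 23.9
tool_pos: [0.5122, -0.3668, 0.1695]
tcp_rot: [-1.571, -0.001, -0.0]
wrist_force: [-0.9, -0.6, 0.3]
width: 0.388
```

Emit:
jog_arm(
  turn=[
    [0, 0, 0],
    [0, 0, 0],
    [0, 0, 0],
  ],
  slide=[
    [5, 0, -1],
    [0, 0, 0],
    [0, 0, 0],
  ],
  grip=[0, 0, 0],
)

```text
time: 24.2
tool_pos: [0.5135, -0.3664, 0.1691]
tcp_rot: [-1.57, 0.001, 0.001]
wrist_force: [-0.4, -0.7, -0.8]
width: 0.391
```

```bash
python3 m3.py wrist,scene h orange; python3 pic.py j wrist
```

```text
wrist [ 0.5135 -0.3664  0.1691]
 held slice 0.006 334 [ 0.514  -0.3674] 0.0003
 held slice 0.02 517 [ 0.5135 -0.3674] 0.0002
 tilt rad [-0.03 -0.  ]
kit orange well [ 516.4 -368.4] [64.5 64.4] 9.1 1352 0.0297
scene [ 0.5135 -0.3664  0.1691]
 held slice 0.006 93 [ 0.5121 -0.3643] 0.0015
 held slice 0.02 101 [ 0.5129 -0.3634] 0.0012
 tilt rad [0.054 0.064]
kit orange well [ 514.3 -365.7] [66.5 69. ] 14.0 162 0.0285
24.35 [ 0.5136 -0.3666  0.1695] [-0.8 -0.8 -1.5] 0.389 [-0.66  0.22  1.76 -0.    1.17 -2.23]
```

View pics/wrist_j.png

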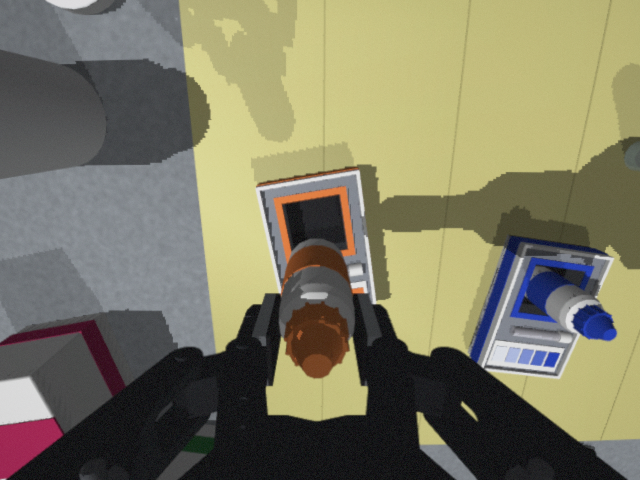

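Aligned within 2 mm; shift x +2, y −1 and lower to 0.0517.

Emit:
jog_arm(
  turn=[
    [0, 0, 0],
    [0, 0, 0],
    [0, 0, 0],
    [0, 0, 0],
    [0, 0, 0],
  ],
  slide=[
    [2, 25, -1],
    [0, 33, 0],
    [0, 25, 0],
    [0, 13, 0],
    [0, 7, 0],
  ],
  grip=[0, 0, 0, 0, 0],
)

```text
time: 24.85
tool_pos: [0.5155, -0.3673, 0.065]
tcp_rot: [-1.569, 0.001, 0.001]
wrist_force: [0.5, 0.0, 0.1]
width: 0.389
```

Emit:
jog_arm(
  turn=[
    [0, 0, 0],
    [0, 0, 0],
    [0, 0, 0],
    [0, 0, 0],
    [0, 0, 0],
  ],
  slide=[
    [0, 5, 0],
    [0, 3, 0],
    [0, 2, 0],
    [0, 2, 0],
    [0, 1, 0],
  ],
  grip=[0, 0, 0, 0, 0],
)

```text
time: 25.35
tool_pos: [0.517, -0.3682, 0.0538]
tcp_rot: [-1.571, -0.001, -0.0]
wrist_force: [-0.4, 1.0, -0.7]
width: 0.386
```

Emit:
jog_arm(
  turn=[
    [0, 0, 0],
    [0, 0, 0],
    [0, 0, 0],
    [0, 0, 0],
  ],
  slide=[
    [0, 1, 0],
    [0, 1, 0],
    [0, 0, 0],
    [0, 0, 0],
  ],
  grip=[0, 0, 0, 0],
)

```text
time: 25.75
tool_pos: [0.5169, -0.3681, 0.0518]
tcp_rot: [-1.571, -0.001, -0.0]
wrist_force: [-1.0, 0.6, 1.5]
width: 0.39
```

Emit:
jog_arm(
  turn=[
    [0, 0, 0],
    [0, 0, 0],
    [0, 0, 0],
    [0, 0, 0],
    [0, 0, 0],
  ],
  slide=[
    [0, 0, 0],
    [0, 0, 0],
    [0, 0, 0],
    [0, 0, 0],
    [0, -15, 0],
  ],
  grip=[48, 58, 68, 75, 75],
)

```text
time: 26.25
tool_pos: [0.5148, -0.3665, 0.0641]
tcp_rot: [-1.568, 0.003, 0.003]
wrist_force: [-0.9, 0.5, -0.3]
width: 0.749
```

Emit:
jog_arm(
  turn=[
    [0, 0, 0],
    [0, 0, 0],
    [0, 0, 0],
    [0, 0, 0],
    [0, 0, 0],
  ],
  slide=[
    [0, -40, 0],
    [0, -40, 0],
    [-20, -30, 0],
    [-45, 0, 0],
    [-45, 0, 0],
  ],
  grip=[75, 75, 75, 75, 75],
)

```text
time: 26.75
tool_pos: [0.4072, -0.369, 0.1797]
tcp_rot: [-1.575, -0.004, -0.001]
wrist_force: [-1.5, -0.1, 0.3]
width: 0.75
```

Emit:
jog_arm(
  turn=[
    [0, 0, 0],
    [0, 0, 0],
    [0, 0, 0],
    [0, 0, 0],
    [0, 0, 0],
  ],
  slide=[
    [-40, 0, 0],
    [-20, 0, 0],
    [0, 0, 0],
    [0, 0, 0],
    [0, 0, 0],
  ],
  grip=[75, 75, 75, 75, 75],
)

```text
time: 27.25
tool_pos: [0.3481, -0.3684, 0.1769]
tcp_rot: [-1.572, -0.002, -0.001]
wrist_force: [0.3, 0.8, 0.7]
width: 0.75
```

```bash
python3 pic.py k top scene
cat > fin.py <<'E'
from h import *
K={"orange":(.515,-.368),"green":(.6158,.126),"blue":(.581,-.138),"magenta":(.5432,.343)}
for n in ("top","scene","wrist"):
    p=eyes.read_camera(n);W=cloud(p);print(n)
    for c,x in K.items():
        d=np.hypot(W[...,0]-x[0],W[...,1]-x[1])<.03
        def f(a,b):
            P=W[d&(W[...,2]>a)&(W[...,2]<b)]
            return (circ(P,.018,x),len(P)) if len(P)>12 else None
        o=f(.04,.066)
        zz=W[...,2][d&(W[...,2]<.15)]
        print(c,"well",x,"bottle",o and (o[0][0].round(4),round(o[0][1],4),o[1]),"ztop",zz.max().round(4) if len(zz) else None)
    for v in ((.4523,-.0611),(.4294,.1785)):
        d=np.hypot(W[...,0]-v[0],W[...,1]-v[1])<.03
        P=W[d&(W[...,2]>.015)&(W[...,2]<.06)]
        zz=W[...,2][d&(W[...,2]<.15)]
        if len(P)>12: print("vial",v,circ(P,.014,v)[0].round(4),zz.max().round(4))
E
python3 fin.py
```

```text
27.35 [ 0.348  -0.3681  0.1764] [ 1.2 -0.2  0.1] 0.749 [-0.86 -0.02  2.01  0.    1.16 -2.44]
top
orange well (0.515, -0.368) bottle (array([ 0.5156, -0.3703]), np.float64(0.001), 133) ztop 0.1075
green well (0.6158, 0.126) bottle (array([0.6166, 0.1251]), np.float64(0.0006), 85) ztop 0.1072
blue well (0.581, -0.138) bottle (array([ 0.5797, -0.1414]), np.float64(0.0006), 86) ztop 0.1081
magenta well (0.5432, 0.343) bottle (array([0.5436, 0.342 ]), np.float64(0.0007), 116) ztop 0.109
vial (0.4523, -0.0611) [ 0.4524 -0.0626] 0.096
vial (0.4294, 0.1785) [0.4296 0.1767] 0.0968
scene
orange well (0.515, -0.368) bottle (array([ 0.5159, -0.3665]), np.float64(0.0016), 152) ztop 0.1049
green well (0.6158, 0.126) bottle (array([0.6169, 0.1282]), np.float64(0.0009), 315) ztop 0.1045
blue well (0.581, -0.138) bottle (array([ 0.5801, -0.1386]), np.float64(0.0011), 223) ztop 0.1045
magenta well (0.5432, 0.343) bottle (array([0.5439, 0.3462]), np.float64(0.0007), 398) ztop 0.1054
vial (0.4523, -0.0611) [ 0.4522 -0.0596] 0.0936
vial (0.4294, 0.1785) [0.4293 0.1802] 0.0936
wrist
orange well (0.515, -0.368) bottle (array([ 0.5175, -0.3691]), np.float64(0.0005), 635) ztop 0.0989
green well (0.6158, 0.126) bottle None ztop None
blue well (0.581, -0.138) bottle None ztop 0.0544
magenta well (0.5432, 0.343) bottle None ztop None
vial (0.4523, -0.0611) [ 0.4538 -0.0625] 0.0811
```

View pics/top_k.png

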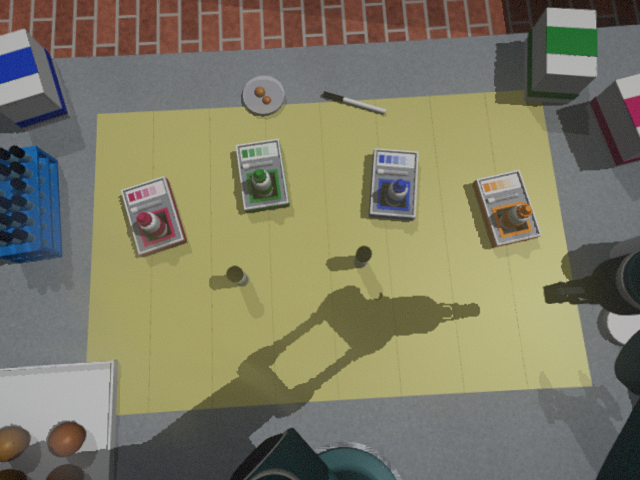

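View pics/scene_k.png

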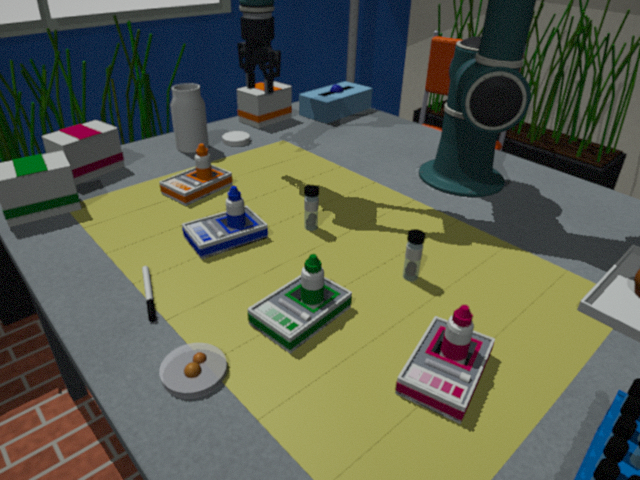

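```bash
python3 -c "
from workcell import bot;print(bot.finish_job())"
```

```text
the job is handed in; nothing more can be done
None
```

All four reagent bottles now stand upright in the wells of their own colour, each lowered until light contact was felt, and the job is handed in. It took about 27.5 s of the 104 s allowed; the hand-in reports no verdict.

**Position:** In each camera, every bottle reads within about 4 mm of its well's centre; the limit is 14 mm.

**Height:** The cap tops are about 6 mm higher than when the bottles stood on the table. That matches the well floor, so they are fully seated.

**Sample vials:** Their positions are unchanged to within 1 mm in both fixed cameras, and both are upright. The gripper was open and clear of everything at hand-in.

**Slip with the green bottle:** I gripped it too near its shoulder, and it slid about 10 mm in the jaws during the lift, leaving it held by the cap. I re-measured it, lowered it to the corrected height and gripped the last two bottles lower and harder.

**Disagreements:**
- The top and scene cameras differed by about 3–4 mm in y throughout, so I used averages.
- The gripper opening read about 33 mm on the 36 mm bodies.

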